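# Tap the tin's lid home and hold the tin down in the spring cradle

### The job

Knock the paint tin's raised lid fully home with the stub mallet, not with the fingers, and stand the mallet back upright on the table. Then set the tin upright in the ring of the spring cradle and, bearing on the tin and not on the ring, press it down against the springs to the stop; finish while still holding it pressed down. Leave everything else where it is.

Things in the scene. Friction and masses are not known exactly. Their poses are not given: they have to be found in the camera images.
- mallet: stub mallet standing upright on its striking face: black rubber head, 46 mm diameter and 42 mm high, with a plain wooden handle 24 mm in diameter rising straight up from the head's middle, from 42 to 115 mm above the face; 0.25 kg. Origin at the centre of the striking face (the underside), z up along the handle
- tin: small round paint tin, 62 mm diameter, 74 mm high without its lid, about 0.2 kg, standing on the surface; the only tin whose steel lid stands proud of the top. Origin at the centre of its underside, z up
- tin_lid (a joint): travel of the tin's press-in lid, m: 0 = 8 mm proud, 0.008 = fully home; starts between 0 and 0.002. A stiff push fit (about 8 N to move it), it stays where it is left
- tin_lid_top (a point): centre of the upper face of the steel lid, a disc of 48 mm diameter, 3 mm thick, on the tin's axis; 85 mm above the tin's underside when fully proud, 77 mm when home
- cradle: spring cradle, fixed to the surface: grey round base 136 mm in diameter and 12 mm high, with three dark spring housings up to 40 mm high, carrying an aluminium ring on three sprung legs. Origin at the centre of the base's underside, z up. To its right, at about x 0.45 to 0.75, y -0.22 to -0.48, a tall monitor stands on the table: go round it
- cradle_seat (a point): centre of the ledge inside the ring on which the tin's foot rests; it moves with the ring; 71 mm above the surface when the ring is up, 46 mm when fully down. The ring's bore is 70 mm in diameter, flaring to 78 mm at the mouth; its upper edge lies 19 mm above this point. Outer diameter 88 mm, with three lugs reaching 64 mm from the axis, their tops 5 mm above this point; nothing stands higher than the ring's edge
- cradle_ring (a joint): downward travel of the sprung ring, m: 0 = up, 0.025 = down on its stop. The springs push up with 5 N at 0 and 14 N at 0.025 and lift the ring again when it is let go; with only the tin standing in it the ring stays up
- tin_other: bystander: small paint tin, 62 mm diameter, 62 mm high, with no raised lid; origin at the centre of its underside
- fan_deck: bystander: closed fan of colour cards, 150x44x19 mm, lying flat; origin at the centre of its underside

How it is judged:
By the outcome, as a careful person would: the job done as asked, in the order asked, and still so for the second after the job is handed in, while the arm keeps its last pose, push and grip.
It also fails if it takes over 67 s, if anything falls off the work surface, if the arm or the gripper's body presses on something with over 40 N, if the wrist force passes 120 N, or if a joint passes its speed limit or range.

### The arm

A 6-joint arm with a two-finger parallel gripper is mounted at the origin on a cart in front of the work surface, level with it; the furniture and walls round the work are solid. World frame = base frame: x ahead of the robot, y to its left, z up, the work surface at z = 0. Lengths are in mm, angles in rad, forces in N, time in s.
With the tool pointing down it reaches from about 275 to 875 mm from the base axis. Payload 12.5 kg.
Tool frame: the origin (TCP) lies at the very end of the fingers, on their centre line; the grasp point (between the pads) lies 19 mm behind it (env.grip_point_offset is the z of the grasp point in the tool frame, in mm); z points along the fingers, y is the direction in which the jaws open and shut (so a half turn about z gives the same grasp; the last joint's range is limited). The gripper opens to 85 mm and grips with 20 to 120 N. Pads are 22 mm wide; open, the fingers measure 114 mm over their backs; the gripper's body (76 mm by 85 mm) begins 54 mm behind the grasp point. The pads swing forward as they close: fully open they stand 13 mm farther back than shut.
Start: joints at [-1.257, 0.351, 1.652, -0, 1.139, -0.085], TCP at [213.589, -506.818, 231.29] pointing down, gripper open.
Joint ranges: [-2.75, 2.75], [-0.79, 2.1], [0.01, 2.65], [-1.57, 4.71], [0.07, 3.14], [-2.87, 2.87]. Speed limits (rad/s): [2.22, 2.22, 2.79, 3.14, 3.14, 3.14].

### API

Orientations are given as [roll, pitch, yaw] about the fixed x, y, z axes, in that order (R = Rz(yaw) Ry(pitch) Rx(roll)).
In Python, from cell import monitor, eyes, env gives the robot as it stands.
- The arm moves only by the shell command python3 -m inch 'ROWS'. ROWS is JSON, a list of rows, each a list of 5 numbers: the closure, from -1 (fully open) to 1 (shut), then the shift along the tool's x, y, z in cm, then the turn about the tool's z in degrees. In form: [[grip, tx, ty, tz, spin], ...]. A call has 1 to 5 rows; each row is the pose to reach, as a shift and turn from the pose commanded when the call began, along the tool's axes at that moment; what a row does not reach only later rows make up. A row lasts 1/10 s, in which the tool goes at most 50 mm and 8.59 degrees, less where a joint would pass 70% of its speed; a pose out of reach is approached as far as the arm can. A call with a gripper value outside its range is refused whole. The fingers move at their own pace and stop on an object; the grip force is fixed at half the most. Time passes only in rows, so rows that repeat a pose let the fingers close. It gives the time, the measured TCP pose, the force and the opening at its end, in the units of the state.
- monitor.state(): the state, without advancing time (a new reading comes with each control period).
- eyes.capture(name): name is "side" or "top" or "wrist"; returns a dict with "frame" (480x640x3 uint8, red, green, blue), "z_map" (480x640 float32, mm along the optical axis (not along the pixel's ray), 0 where there is no reading), "camera_matrix" (3x3 intrinsics, pixels), "eye" and "rotation" of the camera in the world. Camera axes: x right, y up, looking along -z (the intrinsics and any distortion apply to the point x, -y, -z); pixel columns grow to the right and rows downward; lengths in mm; the calibration is good to about 2 mm. The wrist camera is an equidistant fisheye: a pixel r from the principal point sees the ray r / f radians off the axis. A picture is of the moment at which its call begins.
- env.sign_off(): hands the job in, once; it reports no verdict.
Trained networks look in the newest picture that a camera, given by its name, has taken for a name from the list of things; names that differ only in an ending like _2 or _b are one class to them, and where a whole thing is asked for, a point or a joint stands for the part that bears it (a point fixed in the world has none). Each returns a list of dicts, best first, with "score" (0 to 1); they miss things now and then, are a little off and sometimes report something else, mostly with a low value. They report only what shows in the picture. A call takes as long as a camera call.
- eyes.cut_out(camera, thing): "mask" (480x640 bool, what is visible of it) and "position" ([column, row] in pixels, amid what is visible of it).
- eyes.tip_of(camera, thing): "position" ([column, row] in pixels: a listed point, or the origin of a listed thing).
The state is a dict: "clock": time; "qpos": joint angles; "qd": joint speeds; "joint_torque": joint torques, N m; "position": TCP position; "tool_rot": TCP orientation; "ft_force": force on the tool from outside, world axes, zero at the start; "ft_torque": the same for the moment, N m; "grip_width": opening from 0.0 (shut) to 1.0 (fully open).
Only numpy, scipy, OpenCV 4.12 (cv2) and the standard library are available. Lean on these libraries where they do the work, as an engineer would, in place of code of your own. Each camera call takes 0.05 s, during which the arm holds its last target. There are 200 camera calls.

## Working session

There is one attempt and no reset: what is moved stays moved. The work goes in short steps, Python scripts to look and compute and a shell command to move; the robot and the scene stay as the last step left them, time stands still between calls to the robot, and variables do not carry over. Pictures are saved under pics/ and viewed, about 8 in all and at most 12, crops included, and the job is handed in when it is done.

```bash
ls; mkdir -p pics; cat > h.py <<'E'
import numpy as np, cv2
from cell import monitor, eyes, env
def world(c,u,v,d=None,z=None):
    K=c["camera_matrix"];x=(u-K[0,2])/K[0,0];y=(v-K[1,2])/K[1,1]
    R=np.array(c["rotation"]);e=np.array(c["eye"])
    ray=R@np.array([x,-y,-1.])
    if d is None: d=(z-e[2])/ray[2]
    return e+ray*d
def maskpts(c,m):
    v,u=np.nonzero(m&(c["z_map"]>0));d=c["z_map"][v,u]
    K=np.array(c["camera_matrix"]);x=(u-K[0,2])/K[0,0];y=(v-K[1,2])/K[1,1]
    P=np.stack([x*d,-y*d,-d],1)
    return P@np.array(c["rotation"]).T+np.array(c["eye"])
E
cat > m1.py <<'E'
from h import *
ims=[]
for cam in("top","side"):
    c=eyes.capture(cam);ims.append(cv2.resize(c["frame"][:,:,::-1],(640,480)))
    print(cam,c["eye"])
    for t in("mallet","tin","tin_other","fan_deck","cradle"):
        for r in eyes.cut_out(cam,t)[:2]:
            P=maskpts(c,r["mask"])
            if len(P)==0: continue
            print(t,round(r["score"],2),np.round(r["position"]),len(P),"lo",np.round(np.percentile(P,2,0)),"hi",np.round(np.percentile(P,98,0)))
    for t in("tin_lid_top","cradle_seat","mallet","tin"):
        for r in eyes.tip_of(cam,t)[:2]:
            z={"tin_lid_top":84,"cradle_seat":71}.get(t,0)
            print("tip",t,round(r["score"],2),np.round(r["position"]),np.round(world(c,*r["position"],z=z)))
    cv2.imwrite(f"pics/{cam}1.png",ims[-1])
print(monitor.state())
E
python3 m1.py
```

```text
pics
top [ 338.28008232  114.48033919 1366.76816283]Traceback (most recent call last):
  File "m1.py", line 8, in <module>
    P=maskpts(c,r["mask"])
  File "h.py", line 13, in maskpts
    return P@np.array(c["rotation"]).T+np.array(c["eye"])
           ~~~~~~~~~~~~~~~~~~~~~~~~~~~^~~~~~~~~~~~~~~~~~~
ValueError: operands could not be broadcast together with shapes (414,) (3,)
```

```bash
sed -i 's/^import numpy.*/&\nfrom scipy.spatial.transform import Rotation\ndef RR(r):\n    return Rotation.from_euler("xyz",np.ravel(r)).as_matrix() if np.size(r)==3 else np.array(r)/; s/np.array(c\["rotation"\])/RR(c["rotation"])/' h.py
python3 m1.py
```

```text
top [ 338.28008232  114.48033919 1366.76816283]
mallet 0.68 [422. 286.] 400 lo [ 415. -132.    4.] hi [456. -90. 117.]
tin 0.73 [346. 274.] 746 lo [427.  27.   0.] hi [484.  84.  90.]
fan_deck 0.94 [204. 297.] 1381 lo [366. 290.   9.] hi [431. 432.  21.]
cradle 0.58 [345. 221.] 2816 lo [520.  -9.   7.] hi [637. 108.  92.]
tip tin_lid_top 0.74 [346. 275.] [454.  52.  84.]
tip cradle_seat 0.96 [347. 219.] [575.  51.  71.]
tip mallet 0.68 [418. 290.] [ 432. -113.    0.]
tip tin 0.64 [342. 278.] [454.  56.   0.]
side [ 372.6962891  -452.25780694  703.83196263]
mallet 0.62 [309. 364.] 1124 lo [ 416. -138.    6.] hi [ 457. -105.  115.]
mallet 0.3 [299. 279.] 1548 lo [428.  22.   2.] hi [484.  71.  86.]
tin_other 0.86 [270. 219.] 1095 lo [404. 180.   3.] hi [459. 235.  63.]
fan_deck 0.95 [247. 185.] 1040 lo [364. 284.   0.] hi [434. 428.  18.]
cradle 0.69 [357. 264.] 2846 lo [518. -14.   4.] hi [613. 103.  91.]
cradle 0.35 [269. 219.] 1120 lo [403. 180.   3.] hi [459. 235.  63.]
tip tin_lid_top 0.81 [299. 261.] [457.  51.  84.]
tip cradle_seat 0.8 [368. 254.] [581.  46.  71.]
tip mallet 0.67 [244. 190.] [391. 354.   0.]
tip mallet 0.61 [312. 375.] [ 438. -121.    0.]
{'clock': 1.1, 'qpos': array([-1.25662860e+00,  3.50655117e-01,  1.65181282e+00, -2.70167258e-05,
        1.13910906e+00, -8.46056734e-02]), 'qd': array([ 0.00163702, -0.0002426 ,  0.00031503,  0.0010915 ,  0.00038369,
       -0.00042283]), 'joint_torque': array([ 4.82370058e-03, -5.06021333e+01, -2.91641003e+01,  1.50148207e-04,
        7.53928452e-04, -3.83397344e-05]), 'position': array([ 213.56639475, -506.81863826,  231.30927434]), 'tool_rot': array([3.14157913e+00, 2.57734259e-05, 3.98784708e-01]), 'ft_force': array([ 6.46556054e-01,  7.49339193e-01, -2.16666624e-04]), 'ft_torque': array([-0.00831156, -0.04635797, -0.04062392]), 'grip_width': 1.0058132844159364}
```

View pics/top1.png

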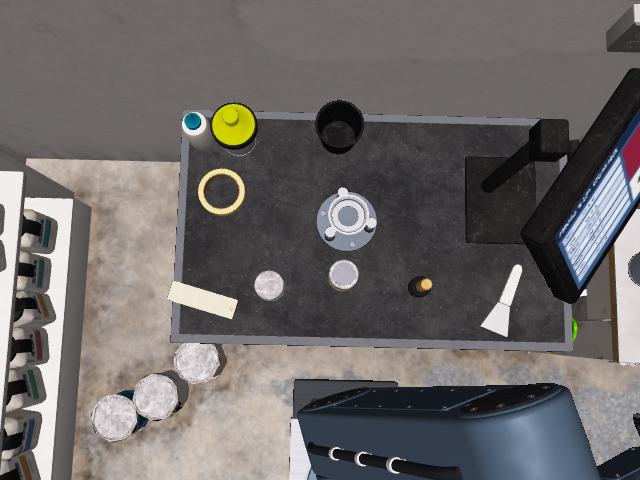

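View pics/side1.png

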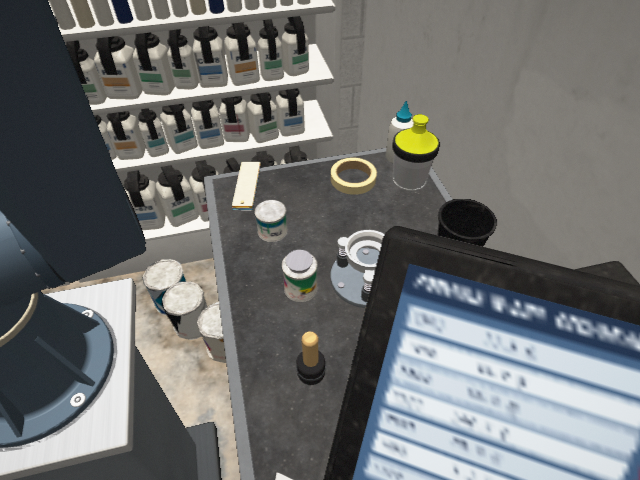

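Top view: the mallet is at about (422,286), the raised-lid tin at (346,274), the cradle ring at (347,218) and the other tin at (269,285). The side view agrees with this. Positions are mallet (436,-114), tin (455,54), cradle (576,50). I'm moving around the monitor, staying close to the base.

```bash
python3 -m inch '[[-1,20.5,-29,0,22.85],[-1,20.5,-29,0,22.85],[-1,20.5,-29,0,22.85],[-1,20.5,-29,0,22.85],[-1,20.5,-29,0,22.85]]'
```

```text
clock: 1.6
position: [267.2, -260.9, 231.3]
tool_rot: [3.141, -0.0, -0.001]
ft_force: [2.2, 0.3, 0.1]
grip_width: 0.994
```

```bash
python3 -m inch '[[-1,4,-8,0,0],[-1,16.8,-14.6,0,0],[-1,16.8,-14.6,0,0],[-1,16.8,-14.6,0,0],[-1,16.8,-14.6,0,0]]'
python3 -m inch '[[-1,0,0,0,0],[-1,0,0,0,0]]'
cat > m2.py <<'E'
import sys
from h import *
c=eyes.capture("wrist");s=monitor.state();K=c["camera_matrix"]
print(s["position"],s["ft_force"],c["eye"],np.round(RR(c["rotation"]),2).tolist(),K[0,0],K[0,2],K[1,2])
def fray(u,v):
    x,y=u-K[0,2],v-K[1,2];r=np.hypot(x,y);th=r/K[0,0]
    return RR(c["rotation"])@np.array([np.sin(th)*x/r,-np.sin(th)*y/r,-np.cos(th)])
def fw(u,v,z):
    d=fray(u,v);e=np.array(c["eye"]);return e+d*(z-e[2])/d[2]
def fpts(m):
    v,u=np.nonzero(m&(c["z_map"]>0));zz=c["z_map"][v,u]
    x,y=u-K[0,2],v-K[1,2];r=np.hypot(x,y);th=r/K[0,0]
    P=np.stack([np.sin(th)*x/r,-np.sin(th)*y/r,-np.cos(th)],1)*(zz/np.cos(th))[:,None]
    return P@RR(c["rotation"]).T+np.array(c["eye"])
for t in sys.argv[2].split(","):
    n,z=(t.split(":")+[None])[:2]
    if z is None:
        for r in eyes.cut_out("wrist",n)[:2]:
            P=fpts(r["mask"]);print(n,round(r["score"],2),np.round(r["position"]))
            if len(P)>20:
                print(" lo",np.round(np.percentile(P,2,0)),"hi",np.round(np.percentile(P,98,0)))
                h=np.percentile(P[:,2],97);T=P[P[:,2]>h-6];print(" top",np.round(h,1),np.round(T[:,:2].mean(0),1),np.round((T[:,:2].min(0)+T[:,:2].max(0))/2,1),np.round(np.ptp(T[:,:2],axis=0)))
    else:
        for r in eyes.tip_of("wrist",n)[:2]: print("tip",n,round(r["score"],2),np.round(r["position"]),np.round(fw(*r["position"],float(z)),1))
cv2.imwrite(f"pics/{sys.argv[1]}.png",c["frame"][:,:,::-1])
E
python3 m2.py w1 mallet,mallet:0,tin,tin_lid_top:84
```

```text
clock: 2.1
position: [437.6, -114.4, 231.5]
tool_rot: [3.142, -0.001, 0.002]
ft_force: [-0.1, -0.8, -0.4]
grip_width: 1.0
clock: 2.3
position: [435.2, -116.4, 231.1]
tool_rot: [-3.141, 0.001, 0.001]
ft_force: [-0.4, 0.3, 0.3]
grip_width: 0.999
[ 434.79847372 -116.8149309   231.15953358] [0.08276643 0.23125458 0.43842959] [ 517.72144884 -116.11942005  373.56113336] [[0.0, 0.95, 0.33], [-1.0, 0.0, 0.0], [0.0, -0.33, 0.95]] 371.64829954431775 317.39310479702647 240.85816615819064
tip mallet 0.68 [315. 198.] [ 435.9 -113.6    0. ]
tin 0.68 [141. 190.]
 lo [430.  23.   2.] hi [486.  74.  86.]
 top 86.0 [457.3  52.4] [457.   53.4] [47. 48.]
tip tin_lid_top 0.92 [121. 200.] [455.3  56.   84. ]
```

View pics/w1.png

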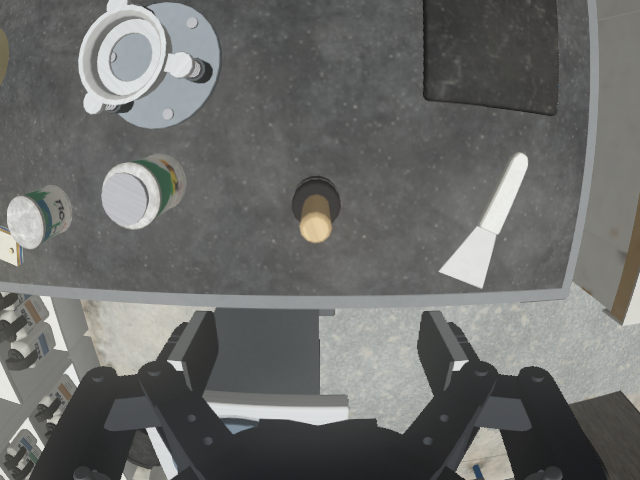

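Wrist view: the mallet is below, with handle top at (316,230) and head at (316,200). That matches (436,-114). The tin lid is at (125,200). Descending to grasp the handle.

```bash
python3 -m inch '[[-1,0.1,-0.25,5,0],[-1,0.1,-0.25,10,0],[-1,0.1,-0.25,13,0],[-1,0.1,-0.25,15,0],[-1,0.1,-0.25,16.3,0]]'
python3 -m inch '[[-1,0,0,0,0],[1,0,0,0,0],[1,0,0,0,0],[1,0,0,0,0],[1,0,0,0,0]]'
python3 -m inch '[[1,0,0,0,0],[1,0,0,0,0],[1,0,0,0,0],[1,0,0,0,0],[1,0,0,0,0]]'
```

```text
clock: 3.05
position: [435.4, -114.4, 66.9]
tool_rot: [-3.141, 0.002, -0.001]
ft_force: [-0.6, -0.5, 0.7]
grip_width: 0.995
clock: 3.55
position: [436.6, -114.3, 68.9]
tool_rot: [3.141, -0.001, -0.0]
ft_force: [0.3, -0.0, 0.2]
grip_width: 0.334
clock: 4.05
position: [436.6, -114.4, 68.9]
tool_rot: [3.141, -0.001, 0.0]
ft_force: [-0.7, -1.2, 6.0]
grip_width: 0.271
```

```bash
python3 -m inch '[[1,0,0,-3,0],[1,0,0,-7,0],[1,0,0,-12,0],[1,0,0,-13,0],[1,0,0,-13,0]]'
python3 -m inch '[[1,0.5,-4,0,0],[1,1,-8,0,0],[1,1.5,-12,0,0],[1,2,-15,0,0],[1,2,-16.8,0,0]]'
python3 -m inch '[[1,0,0,0,0],[1,0,0,0,0],[1,0,0,0,0]]'
cat > m3.py <<'E'
from h import *
import sys
c=eyes.capture("side");print(monitor.state()["position"],monitor.state()["ft_force"])
for t in("tin","mallet"):
    for r in eyes.cut_out("side",t)[:2]:
        P=maskpts(c,r["mask"])
        if len(P): print(t,round(r["score"],2),np.round(r["position"]),"lo",np.round(np.percentile(P,2,0)),"hi",np.round(np.percentile(P,98,0)))
u0,v0=map(int,sys.argv[2:4])
cv2.imwrite(f"pics/{sys.argv[1]}.png",cv2.resize(c["frame"][v0:v0+200,u0:u0+240,::-1],None,fx=3,fy=3))
E
python3 m3.py s2 200 120; python3 m2.py w2 tin,mallet:0
```

```text
clock: 4.55
position: [436.9, -114.3, 199.5]
tool_rot: [3.14, -0.003, 0.0]
ft_force: [-0.4, -0.3, -3.3]
grip_width: 0.267
clock: 5.05
position: [455.5, 55.8, 196.1]
tool_rot: [-3.141, 0.003, 0.001]
ft_force: [-0.5, -0.9, -2.0]
grip_width: 0.269
clock: 5.35
position: [455.9, 53.1, 197.4]
tool_rot: [3.141, 0.002, -0.001]
ft_force: [-0.7, -0.2, -1.4]
grip_width: 0.27
[456.03247554  53.05349584 197.64568581] [ 0.44062981  0.30893373 -3.59307161]
tin 0.97 [299. 279.] lo [428.  22.   3.] hi [485.  68.  86.]
mallet 0.73 [297. 238.] lo [435.  29. 132.] hi [477.  61. 186.]
[456.27126829  53.25959165 198.16227508] [ 0.08122137 -0.74394158 -2.52140151] [538.72233037  53.23753423 340.53789209] [[-0.0, 0.95, 0.33], [-1.0, -0.0, 0.0], [0.0, -0.33, 0.95]] 371.64829954431775 317.39310479702647 240.85816615819064
tin 0.74 [315. 206.]
 lo [451.  26.   3.] hi [487.  82.  86.]
 top 85.8 [469.6  54.1] [467.2  53.5] [27. 46.]
tip mallet 0.81 [317. 256.] [406.2  53.7   0. ]
```

View pics/s2.png

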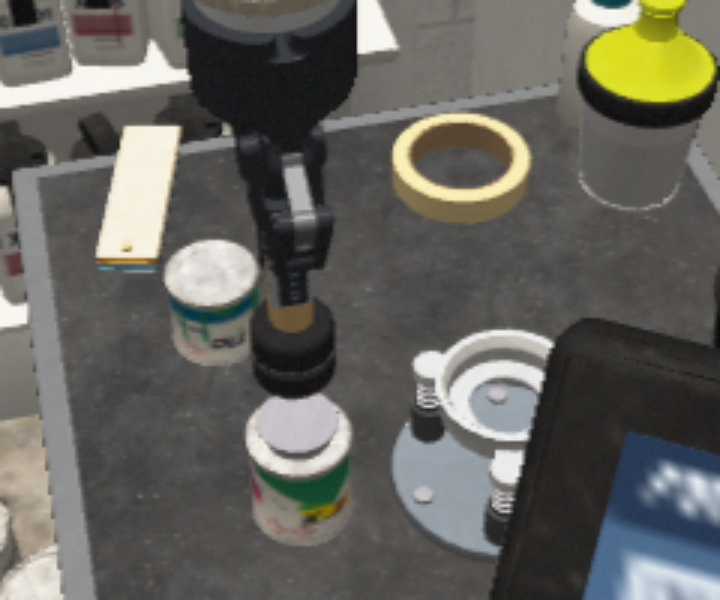

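The mallet hangs straight, head at about (292,350) in the crop, above the lid at (297,425). Pressing the lid down in stages.

```bash
python3 -m inch '[[1,0,0,1.5,0],[1,0,0,3,0],[1,0,0,4,0],[1,0,0,4,0],[1,0,0,4,0]]'
python3 -m inch '[[1,0,0,0.3,0],[1,0,0,0.3,0],[1,0,0,0.6,0],[1,0,0,0.6,0],[1,0,0,0.6,0]]'
```

```text
clock: 6.15
position: [456.5, 53.8, 158.6]
tool_rot: [3.142, -0.0, -0.0]
ft_force: [0.1, 0.7, -2.3]
grip_width: 0.271
clock: 6.65
position: [456.5, 53.9, 152.4]
tool_rot: [-3.142, -0.001, -0.0]
ft_force: [1.4, 1.0, 0.4]
grip_width: 0.272
```

```bash
python3 -m inch '[[1,0,0,0.2,0],[1,0,0,0.4,0],[1,0,0,0.5,0],[1,0,0,0.5,0],[1,0,0,0.5,0]]'
```

```text
clock: 7.15
position: [456.6, 53.8, 147.5]
tool_rot: [-3.142, -0.001, -0.0]
ft_force: [-0.2, -0.7, 3.4]
grip_width: 0.266
```

```bash
python3 -m inch '[[1,0,0,0.1,0],[1,0,0,0.2,0],[1,0,0,0.2,0],[1,0,0,0.2,0]]';python3 -m inch '[[1,0,0,0.1,0],[1,0,0,0.2,0],[1,0,0,0.2,0],[1,0,0,0.2,0]]'
```

```text
clock: 7.55
position: [456.7, 53.8, 145.8]
tool_rot: [3.142, -0.001, 0.0]
ft_force: [-0.4, -0.3, 8.1]
grip_width: 0.27
clock: 7.95
position: [457.6, 53.9, 145.6]
tool_rot: [-3.142, -0.003, 0.0]
ft_force: [-6.7, -1.2, 31.9]
grip_width: 0.268
```

Force reached 32 N at a face height of about 77 mm, so the lid is at its stop. Returning the mallet to its place and checking the lid from there.

```bash
python3 -m inch '[[1,0,0,-2,0],[1,0,0,-5,0],[1,0,0,-6,0],[1,0,0,-6,0],[1,0,0,-6,0]]'
python3 -m inch '[[1,-0.5,4,0,0],[1,-1,8,0,0],[1,-1.5,12,0,0],[1,-2,15,0,0],[1,-2,16.8,0,0]]'
python3 -m inch '[[1,0,0,0,0],[1,0,0,0,0],[1,0,0,0,0]]'; python3 m2.py w3 tin,tin_lid_top:77; python3 m3.py s3 200 180
```

```text
clock: 8.45
position: [455.7, 53.8, 202.1]
tool_rot: [-3.142, 0.001, -0.0]
ft_force: [-0.0, -0.4, -2.2]
grip_width: 0.268
clock: 8.95
position: [435.0, -115.9, 201.7]
tool_rot: [-3.141, 0.003, -0.002]
ft_force: [0.9, 0.5, -1.9]
grip_width: 0.274
clock: 9.25
position: [436.1, -113.3, 202.6]
tool_rot: [-3.141, 0.001, 0.001]
ft_force: [-0.8, -0.7, -1.7]
grip_width: 0.271
[ 436.15287861 -113.2322785   202.83371711] [-0.57123096  0.95845584 -1.26828821] [ 518.67251055 -113.12202966  345.08557377] [[0.0, 0.95, 0.33], [-1.0, 0.0, 0.0], [-0.0, -0.33, 0.95]] 371.64829954431775 317.39310479702647 240.85816615819064
tin 0.88 [131. 196.]
 lo [431.  24.   4.] hi [486.  79.  78.]
 top 78.1 [457.9  50.7] [457.2  52.8] [60. 62.]
tip tin_lid_top 0.91 [114. 205.] [457.1  53.9  77. ]
tip tin_lid_top 0.33 [ 43. 217.] [448.8 138.9  77. ]
[ 436.33296583 -113.5184338   203.18907259] [-0.05116398  0.50685537 -1.0258606 ]
tin 0.82 [288. 283.] lo [423. -33.   3.] hi [444.  66. 168.]
mallet 0.92 [308. 325.] lo [ 416. -138.    0.] hi [469. -31. 190.]
```

```bash
python3 -m inch '[[1,0,0,4,0],[1,0,0,8,0],[1,0,0,11,0],[1,0,0,12.4,0],[1,0,0,12.8,0]]'
python3 -m inch '[[1,0,0,0.2,0],[1,0,0,0.4,0],[1,0,0,0.5,0],[1,0,0,0.5,0],[1,0,0,0.5,0]]'
```

```text
clock: 10.05
position: [435.6, -113.8, 73.9]
tool_rot: [-3.141, 0.003, 0.0]
ft_force: [-0.2, 0.1, -1.8]
grip_width: 0.271
clock: 10.55
position: [436.5, -114.2, 70.7]
tool_rot: [3.141, -0.001, -0.0]
ft_force: [0.3, 0.3, -2.4]
grip_width: 0.267
```

```bash
python3 -m inch '[[1,0,0,0.1,0],[1,0,0,0.15,0],[1,0,0,0.2,0],[1,0,0,0.2,0],[1,0,0,0.2,0]]'
```

```text
clock: 11.05
position: [436.5, -114.3, 68.9]
tool_rot: [3.141, -0.0, 0.0]
ft_force: [-2.8, 0.3, 8.7]
grip_width: 0.268
```

```bash
python3 -m inch '[[-1,0,0,0,0],[-1,0,0,0,0],[-1,0,0,0,0],[-1,0,0,0,0],[-1,0,0,0,0]]'
python3 -m inch '[[-1,0,0,-3,0],[-1,0,0,-7,0],[-1,0,0,-12,0],[-1,0,0,-15,0],[-1,0,0,-15,0]]'
python3 -m inch '[[-1,0.5,-4,0,0],[-1,1,-8,0,0],[-1,1.5,-12,0,0],[-1,2,-15,0,0],[-1,2.05,-16.8,0,0]]'
python3 -m inch '[[-1,0,0,0,0],[-1,0,0,0,0]]'; python3 m2.py w4 tin,cradle,tin_lid_top:77,cradle_seat:71;python3 m3.py s4 200 220
```

```text
clock: 11.55
position: [436.3, -114.2, 68.2]
tool_rot: [-3.142, 0.0, -0.0]
ft_force: [-0.0, 0.4, -0.3]
grip_width: 0.997
clock: 12.05
position: [438.0, -114.8, 222.1]
tool_rot: [3.139, -0.007, 0.0]
ft_force: [-0.4, -0.1, -0.5]
grip_width: 1.002
clock: 12.55
position: [456.6, 55.8, 217.3]
tool_rot: [-3.141, 0.001, 0.001]
ft_force: [0.5, 0.7, -0.5]
grip_width: 0.999
clock: 12.75
position: [456.5, 53.7, 217.6]
tool_rot: [3.141, 0.001, 0.001]
ft_force: [0.2, -0.2, -0.1]
grip_width: 1.0
[456.56350122  53.27079852 217.74851303] [-0.22480595 -0.58897898 -0.57655112] [539.07749473  53.95251094 360.02096526] [[0.0, 0.95, 0.33], [-1.0, 0.0, 0.0], [0.0, -0.33, 0.95]] 371.64829954431775 317.39310479702647 240.85816615819064
tin 0.72 [314. 216.]
 lo [431.  27.   6.] hi [486.  81.  79.]
 top 78.4 [458.2  53.7] [456.9  53.3] [60. 60.]
tin 0.38 [323.  91.]
 lo [540.  -6.  69.] hi [624.  88.  91.]
 top 90.5 [582.1  46.3] [582.   46.2] [87. 86.]
cradle 0.59 [326.  75.]
 lo [522.  -9.  10.] hi [625. 107.  90.]
 top 90.3 [582.5  46.4] [582.   46.5] [87. 87.]
tip tin_lid_top 0.87 [318. 224.] [455.9  53.   77. ]
[456.79403443  53.21644025 218.24582591] [ 0.42958537 -0.32069058  0.62241297]
tin 0.97 [298. 278.] lo [428.  22.   1.] hi [485.  77.  79.]
mallet 0.58 [310. 362.] lo [ 416. -138.    7.] hi [ 455. -105.  115.]
```

View pics/s4.png

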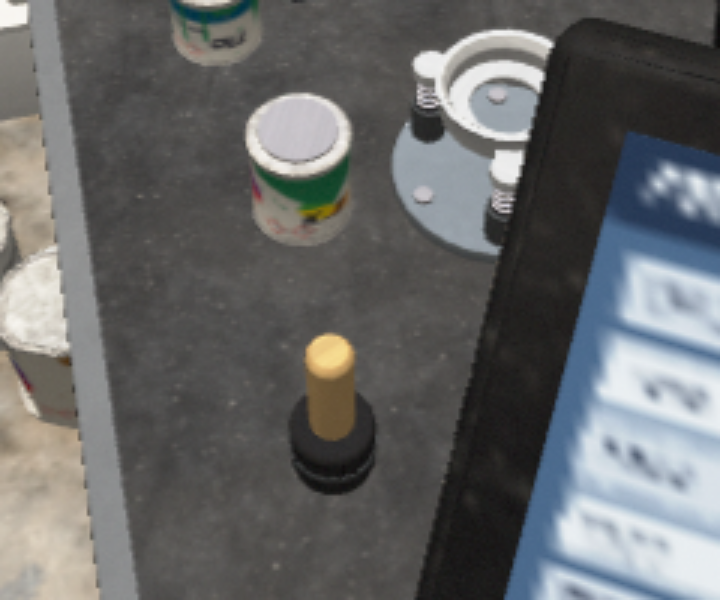

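View pics/w4.png

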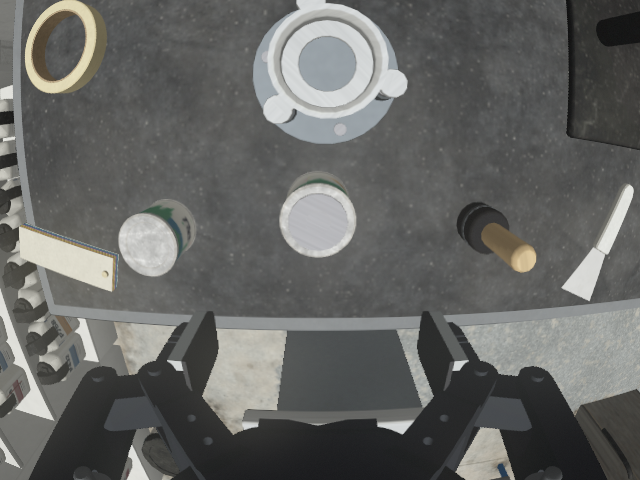

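Side crop: the mallet stands upright at (332,410) and the lid sits home at (297,125). Wrist view: the ring is at (328,62), which gives (582,46), and the tin is at (456.5,53.5). Grasping the tin now.

```bash
python3 -m inch '[[-1,0,0,5,0],[-1,0,0,10,0],[-1,0,0,14,0],[-1,0,0,17,0],[-1,0,0,18.5,0]]'
python3 -m inch '[[-1,0,0,0,0],[1,0,0,0,0],[1,0,0,0,0],[1,0,0,0,0],[1,0,0,0,0]]'
python3 -m inch '[[1,0,0,0,0],[1,0,0,0,0],[1,0,0,0,0]]'
```

```text
clock: 13.65
position: [455.6, 53.6, 30.9]
tool_rot: [3.142, 0.003, -0.0]
ft_force: [-0.1, -0.0, 0.1]
grip_width: 0.999
clock: 14.15
position: [457.6, 53.8, 34.7]
tool_rot: [3.142, -0.002, 0.0]
ft_force: [-1.9, -2.3, 7.2]
grip_width: 0.708
clock: 14.45
position: [457.6, 53.8, 34.7]
tool_rot: [3.142, -0.002, -0.0]
ft_force: [-0.6, -1.5, 7.2]
grip_width: 0.711
```

```bash
python3 -m inch '[[1,0,0,-2,0],[1,0,0,-5,0],[1,0,0,-9,0],[1,0,0,-11.5,0],[1,0,0,-11.5,0]]'
python3 -m inch '[[1,3,0.2,0,0],[1,7,0.4,0,0],[1,10,0.6,0,0],[1,12,0.7,0,0],[1,12.5,0.7,0,0]]'
python3 -m inch '[[1,0,0,0,0],[1,0,0,0,0],[1,0,0,0,0]]'; python3 m2.py w5 tin,cradle;python3 m3.py s5 250 120
```

```text
clock: 14.95
position: [458.6, 53.9, 152.0]
tool_rot: [-3.141, -0.007, 0.0]
ft_force: [-0.4, -1.4, -2.4]
grip_width: 0.71
clock: 15.45
position: [582.8, 46.6, 147.2]
tool_rot: [-3.142, 0.0, -0.0]
ft_force: [-0.3, -1.2, -2.0]
grip_width: 0.714
clock: 15.75
position: [580.9, 47.0, 148.3]
tool_rot: [3.142, 0.001, 0.0]
ft_force: [-0.2, -0.1, -2.3]
grip_width: 0.708
[581.08347047  46.91880006 148.37311721] [ 0.30331339  0.23247118 -2.08810693] [663.42681246  47.12962789 290.72364056] [[-0.0, 0.95, 0.33], [-1.0, -0.0, 0.0], [0.0, -0.33, 0.95]] 371.64829954431775 317.39310479702647 240.85816615819064
tin 0.63 [318. 335.]
 lo [559.  20. 118.] hi [610.  74. 192.]
 top 191.5 [586.1  47.1] [581.7  47.1] [61. 61.]
cradle 0.86 [322. 200.]
 lo [563. -14.  10.] hi [644. 108.  91.]
 top 90.3 [601.4  46.4] [594.3  46.7] [62. 87.]
cradle 0.3 [318. 336.]
 lo [559.  20. 117.] hi [610.  74. 192.]
 top 191.5 [586.1  47.1] [581.5  47. ] [61. 61.]
[581.51342047  46.87847098 148.46164912] [ 0.06489987 -0.82487471 -2.93225133]
tin 0.72 [364. 226.] lo [551.  16. 115.] hi [592.  77. 192.]
mallet 0.92 [310. 363.] lo [ 416. -138.   -0.] hi [458. -80. 115.]
```

View pics/w5.png

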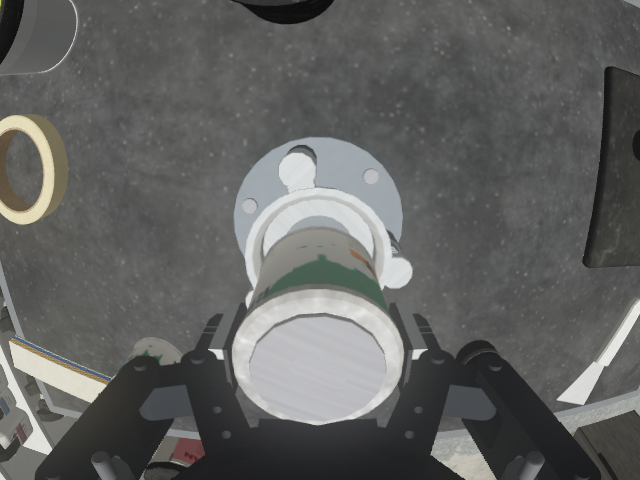

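The tin is upright at (581.6,47), centred over the ring at (582,46.5), and the finger tips are well above its foot. Lowering it.

```bash
python3 -m inch '[[1,0,0,1,0],[1,0,0,1.8,0],[1,0,0,2.5,0],[1,0,0,3,0],[1,0,0,3,0]]'
python3 -m inch '[[1,0,0,0.4,0],[1,0,0,0.8,0],[1,0,0,1,0],[1,0,0,1,0],[1,0,0,1,0]]'
```

```text
clock: 16.55
position: [581.3, 46.8, 117.3]
tool_rot: [3.142, 0.002, 0.0]
ft_force: [0.4, 0.4, -1.9]
grip_width: 0.713
clock: 17.05
position: [581.9, 46.8, 108.4]
tool_rot: [3.142, -0.0, -0.0]
ft_force: [-0.5, -0.6, -2.7]
grip_width: 0.714
```

```bash
python3 -m inch '[[1,0,0,0.3,0],[1,0,0,0.5,0],[1,0,0,0.7,0],[1,0,0,0.7,0],[1,0,0,0.7,0]]'
python3 -m inch '[[1,0,0,0.3,0],[1,0,0,0.6,0],[1,0,0,0.9,0],[1,0,0,1,0],[1,0,0,1,0]]'
```

```text
clock: 17.55
position: [582.1, 46.8, 101.6]
tool_rot: [-3.142, -0.001, -0.0]
ft_force: [0.1, 0.9, 3.2]
grip_width: 0.712
clock: 18.05
position: [582.1, 46.8, 91.3]
tool_rot: [-3.142, -0.001, -0.0]
ft_force: [-0.8, 0.2, 6.4]
grip_width: 0.706
```

```bash
python3 -m inch '[[1,0,0,0.3,0],[1,0,0,0.6,0],[1,0,0,0.9,0],[1,0,0,0.9,0],[1,0,0,0.9,0]]'
python3 -m inch '[[1,0,0,0.1,0],[1,0,0,0.2,0],[1,0,0,0.2,0],[1,0,0,0.2,0]]'
```

```text
clock: 18.55
position: [582.2, 46.8, 82.7]
tool_rot: [3.142, -0.001, -0.0]
ft_force: [-1.2, -0.0, 8.9]
grip_width: 0.71
clock: 18.95
position: [582.2, 46.8, 80.8]
tool_rot: [3.142, -0.001, -0.0]
ft_force: [-1.7, -0.6, 10.5]
grip_width: 0.711
```

```bash
python3 -m inch '[[1,0,0,0.1,0],[1,0,0,0.15,0],[1,0,0,0.15,0],[1,0,0,0.15,0]]'
```

```text
clock: 19.35
position: [582.3, 46.8, 80.6]
tool_rot: [3.142, -0.001, 0.0]
ft_force: [-6.9, 0.1, 23.8]
grip_width: 0.712
```

```bash
python3 m2.py w6 tin,cradle;python3 m3.py s6 220 180
```

```text
[582.29305005  46.8488245   80.56402506] [-7.31065191 -0.09976449 23.62962318] [664.53692643  47.03233384 223.23145001] [[-0.0, 0.95, 0.32], [-1.0, -0.0, 0.0], [0.0, -0.32, 0.95]] 371.64829954431775 317.39310479702647 240.85816615819064
tin 0.98 [315. 334.]
 lo [561.  20.  50.] hi [612.  74. 124.]
 top 124.0 [587.5  47. ] [582.8  47. ] [61. 61.]
cradle 0.93 [322. 215.]
 lo [569. -15.  10.] hi [646. 109.  65.]
 top 65.2 [605.5  46.5] [599.9  46.8] [52. 87.]
[582.27738788  46.86273966  80.54328704] [-7.09586141e+00 -1.45806310e-02  2.45091183e+01]
tin 0.66 [362. 237.] lo [559.  20. 118.] hi [592.  66. 159.]
tin 0.63 [360. 253.] lo [552.  16.  53.] hi [579.  65. 124.]
mallet 0.6 [312. 365.] lo [ 416. -138.    6.] hi [ 457. -107.  115.]
```

View pics/s6.png

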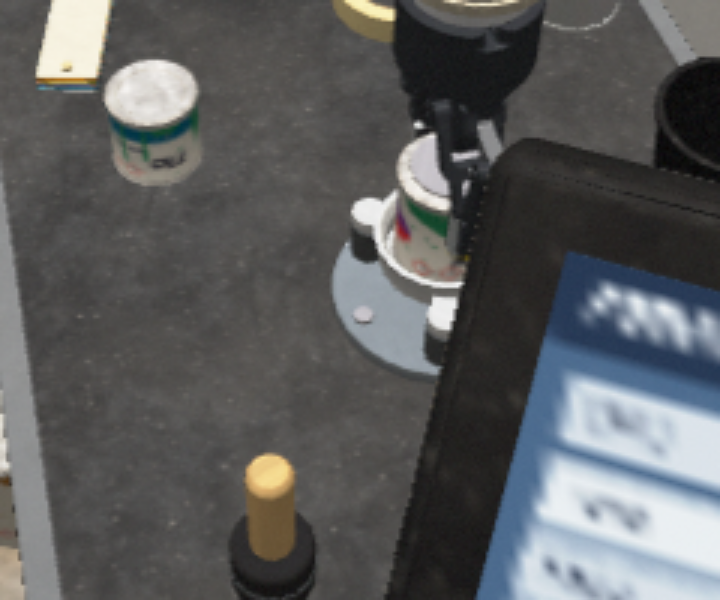

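View pics/w6.png

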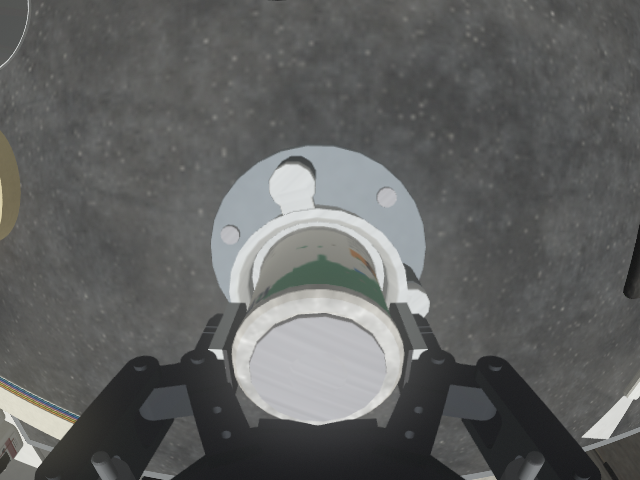

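The ring's edge is at 65 mm, which is fully down, with the tin top at 124 mm, upright and centred. The finger tips are at about 80 mm, 15 mm clear of the ring. The mallet is upright at (270,530) in the side crop.

```bash
python3 -c "from cell import env; print(env.sign_off())"
```

```text
the job is handed in; nothing more can be done
None
```

The job is done and handed in at about 19.5 s on the clock, well inside the 67 s limit. I drove the lid home with the mallet and stood the mallet back in its original spot. Then I set the tin in the cradle ring and pressed it to the stop, holding it there by its sides.

- **Lid:** the force climbed to 32 N with the mallet face at about 77 mm, and the top of the tin then read 78 mm, against 86 mm before. Those camera readings run about 1 mm high, so I take the lid as fully home.
- **Mallet:** the side picture shows it upright where it started, at about (436, -114).
- **Tin and ring:** the ring's edge read 65 mm, which is its height on the stop, and the lid was at about 124 mm (123 expected). At hand-in the arm was pushing with about 24 N; the fingertips were about 15 mm above the ring, so the push bore on the tin only.
- **Small disagreement:** a sideways force of about 7 N showed at the end of both presses, but nothing tilted or shifted in the pictures.
- **Not measured again:** I checked the other tin and the colour cards only by eye in the pictures; they looked undisturbed.

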